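# Seat the housing in the test fixture and give the two-button start

## Task

Start a test cycle: with the fingertips, push the aluminium housing that lies in the test fixture's channel along it until it sits fully home against the end stop, without lifting it. Then press the two small start buttons on the control box together, one fingertip on each, hold both fully down for at least two seconds and let them come up again. Leave the large mushroom stop button and the other things on the bench alone.

Things in the scene. Friction and masses are not known exactly. Their poses are not given: they have to be found in the camera images.
- fixture: Test fixture, fixed at a varying place and yaw: dark steel plate 220 x 100 x 12 mm (x = -120 to +100 mm), a channel along its x axis and a grey head (84 mm wide, gauge on top, about 86 mm high) at its +x end. Origin on the bench on the channel's centre line; +x is the push direction. The plate's top, 12 mm above the bench, is the channel's floor.
- stop_face (a point): Point on the end stop's upright face (the head's -x side), on the channel's centre line, 50 mm along +x from the fixture's origin, 32 mm above the bench. Axes: x the push direction, z up. The housing is home when its front face touches it (its centre 30 mm short of it). The channel's side rails end here: 160 mm long, 49 mm apart, tops 28 mm above the bench.
- housing_center (a point): Centre, 32 mm above the bench, of the loose aluminium housing in the channel: 60 mm long (x, along the channel), 46 wide, 40 high, top face at 52 mm, a black round cap (28 mm across, 12 high) on it; 0.14 to 0.28 kg, up to 6 N to slide. It starts 50 to 90 mm short of home. Push on its rear (-x) face, 30 mm behind this point, above the rails: 28 to 52 mm above the bench.
- start_mid (a point): Point midway between the tops of the two start buttons when up, 84 mm above the bench, on a fixed grey control box (140 x 140 x 60 mm) that stands at a varying yaw left or right of the fixture. Its y axis runs through the two buttons, x points to the stop button, z up. The box's centre is 28 mm along +x from here.
- start_left (a joint): Travel in m (0 up, 0.008 fully down) of the start button 30 mm along +y from start_mid: a black cap 22 mm across in a steel collar 38 mm across; cap top 84 mm above the bench when up, 76 mm fully down, 4 mm above its collar. It goes straight down and springs back: about 1.2 N to start it, 4 N to bottom it.
- start_right (a joint): The same for the like start button 30 mm along -y from start_mid.
- stop (a joint): Travel of the stop button, in m (0 up, 0.005 down): a black mushroom head 40 mm across on a steel collar, its centre 68 mm along +x from start_mid, its top 86 mm above the bench. Not to be pressed.
- parts_tray: Fixed open grey tray of screws and washers, 120 x 160 x 35 mm, on the other side of the fixture from the control box. Origin under its centre.
- spare_center (a point): Centre of a second, loose housing of the same shape (60 x 46 x 40 mm) standing on the bench beyond the fixture, not in the channel. Not to be moved.
- oil_bottle: Loose small bottle, 44 mm across and 90 mm high. Origin under its centre. Not to be moved.
- tape: Loose roll of tape lying flat, 70 mm across, 24 mm high. Not to be moved.
- driver: Loose screwdriver lying on the bench beyond the fixture. Not to be moved.
- spanner: Loose spanner lying on the bench. Not to be moved.
- bush: Loose brass flanged bush, 32 mm across, 28 mm high. Origin under its centre. Not to be moved.
- collar: Loose steel disc, 30 mm across, 20 mm high. Origin under its centre. Not to be moved.
Not all that is in view belongs to the job. Leave any pink or turquoise look-alike of the fixture alone.

How it is judged:
By the outcome, as a careful person would: the job done as asked, in the order asked, and still so for the second after the job is handed in, with the robot touching nothing.
It also fails if it takes over 53 s, if anything falls off the work surface, if the arm or the gripper's body presses on something with over 40 N, if the wrist force passes 120 N, or if a joint passes its speed limit or range.

## Robot

A 7-joint arm with a two-finger parallel gripper is mounted at the origin on the work surface. World frame = base frame: x ahead of the robot, y to its left, z up, the work surface at z = 0. Lengths are in m, angles in rad, forces in N, time in s.
With the tool pointing down it reaches from about 0.425 to 0.95 m from the base axis. Payload 16.7 kg.
Tool frame: the origin (TCP) lies midway between the tips of the shut fingers; the grasp point (between the pads) lies 19 mm behind it (env.hold_point_z is the distance from the TCP to the grasp point, in m); z points along the fingers, y is the line along which they close (so a half turn about z gives the same grasp; the last joint's range is limited). The gripper opens to 94 mm and grips with 3 to 60 N. Pads are 16 mm wide; open, the fingers measure 119 mm over their backs; the gripper's body (75 mm by 177 mm) begins 78 mm behind the grasp point.
Start: joints at [-1.262, 0.426, 0.074, 1.606, -0.034, 1.111, -0.067], TCP at [0.299, 0.605, 0.205] pointing down, gripper open.
Joint ranges: [-2.85, 2.85], [-0.5, 2.14], [-1.23, 1.37], [0.21, 2.46], [-1.02, 4.16], [0.16, 2.05], [-2.73, 2.73]. Speed limits (rad/s): [1.89, 1.89, 2.39, 2.39, 3.01, 3.01, 3.01].

## Interface

Orientations are given as [roll, pitch, yaw] about the fixed x, y, z axes, in that order (R = Rz(yaw) Ry(pitch) Rx(roll)).
In Python, from workcell import sensors, optics, env, outline_of gives the robot as it stands.
- The arm moves only by the tool step_arm, never from a script. Its argument "motion" is a list of rows, each an object of numbers: "tx", "ty", "tz": the shift along the tool's x, y, z in m; "spin": the turn about the tool's z in degrees. In form: [{"tx": .., "ty": .., "tz": .., "spin": ..}, ...]. A call has 1 to 5 rows; each row is the pose to reach, as a shift and turn from the pose commanded when the call began, along the tool's axes at that moment; what a row does not reach only later rows make up. A row lasts 1/12 s, in which the tool goes at most 41.7 mm and 7.16 degrees, less where a joint would pass 70% of its speed; a pose out of reach is approached as far as the arm can. A call with a gripper value outside its range is refused whole. "grip" is the opening, from 0 (shut) to 1 (fully open), set as the call begins (left out, the last holds). The fingers move at their own pace and stop on an object; the grip force is fixed at half the most. Time passes only in rows, so rows that repeat a pose let the fingers close. It gives the time, the measured TCP pose, the force, the opening and the grip force at its end, in the units of the state.
- sensors.state(): the state, without advancing time (a new reading comes with each control period).
- optics.camera(name): name is "scene" or "top" or "wrist"; returns a dict with "frame" (480x640x3 uint8, red, green, blue), "fx", "fy", "cx", "cy" (pixels), "k1" (the pictures are not rectified: a ray, as slopes to the right and down, at radius r is drawn at 1 + k1 r^2 times it, then the intrinsics apply), "R" (3x3) and "t" (3): a world point X has camera coordinates R X + t; the wrist camera has in their place "hand_eye" (4x4, takes a point from camera to tool coordinates, whose origin is the TCP and whose axes are the flange's). Camera axes: x right, y down, z forward; pixel columns grow to the right and rows downward; lengths in m; the calibration is good to about 2 mm. A picture is of the moment at which its call begins: read the wrist's pose just before it. There is no depth.
- env.close_job(): hands the job in; it is judged then, once.
Trained networks look in the newest picture that a camera, given by its name, has taken for a name from the list of things; names that differ only in an ending like _2 or _b are one class to them, and where a whole thing is asked for, a point or a joint stands for the part that bears it (a point fixed in the world has none). Each returns a list of dicts, best first, with "confidence" (0 to 1); they miss things now and then, are a little off and sometimes report something else, mostly with a low value. They report only what shows in the picture. A call takes as long as a camera call. They do not tell look-alikes from the thing itself.
- outline_of(camera, target): "region" (480x640 bool, what is visible of it) and "box" ([centre column, centre row, width, height] in pixels, round what is visible of it).
The state is a dict: "time_s": time; "joints": joint angles; "qd": joint speeds; "tau": joint torques, N m; "tcp_pos": TCP position; "orientation": TCP orientation; "wrist_force": force on the tool from outside, world axes, zero at the start; "torque": the same for the moment, N m; "gripper_width": opening from 0.0 (shut) to 1.0 (fully open); "grasp_force": force on a finger pad.
Only numpy, scipy, OpenCV 4.12 (cv2) and the standard library are available. Lean on these libraries where they do the work, as an engineer would, in place of code of your own. Each camera call takes 0.05 s, during which the arm holds its last target. There are 200 camera calls.

## Working session

There is one attempt and no reset: what is moved stays moved. The work goes in short steps, Python scripts to look and compute and a tool call to move; the robot and the scene stay as the last step left them, time stands still between calls to the robot, and variables do not carry over. Pictures are saved under pics/ and viewed, at most 10 in all, crops included, and the job is handed in when it is done.

Besides the shell and the picture viewer there is one more tool, called after "Emit:" by a JSON object that holds its "op" and its "data". step_arm: Moves the arm, as the interface text tells. Its arguments: {"type":"object","properties":{"motion":{"type":"array"},"grip":{"type":"number"}},"required":["motion"]}

```bash
mkdir -p pics
cat > h.py <<'E'
import numpy as np, cv2
from workcell import sensors, optics, env, outline_of
from scipy.spatial.transform import Rotation as Ro
def snap(n, path=None):
    s=sensors.state(); c=optics.camera(n); c['s']=s
    if n=='wrist':
        T=np.eye(4); T[:3,:3]=Ro.from_euler('xyz',s['orientation']).as_matrix(); T[:3,3]=s['tcp_pos']
        M=np.linalg.inv(T@np.array(c['hand_eye'])); c['R']=M[:3,:3]; c['t']=M[:3,3]
    c['R']=np.array(c['R']);c['t']=np.array(c['t'])
    if path: cv2.imwrite(path,c['frame'][:,:,::-1])
    return c
def K(c): return np.array([[c['fx'],0,c['cx']],[0,c['fy'],c['cy']],[0,0,1.]]), np.array([c['k1'],0,0,0,0.])
def ray(c,uv,z):
    k,d=K(c); n=cv2.undistortPoints(np.array(uv,float).reshape(-1,1,2),k,d).reshape(-1,2)
    D=np.c_[n,np.ones(len(n))]@c['R']; o=-c['R'].T@c['t']
    return o+D*((z-o[2])/D[:,2])[:,None]
def proj(c,X):
    k,d=K(c); return cv2.projectPoints(np.array(X,float).reshape(-1,1,3),cv2.Rodrigues(c['R'])[0],c['t'],k,d)[0].reshape(-1,2)
E
python3 - <<'E'
from h import *
for n in ['top','scene']:
    c=snap(n,f'pics/{n}0.png')
    print(n,-c['R'].T@c['t'])
    for t,z in [('fixture',.012),('housing_center',.052),('start_left',.08),('start_right',.08),('stop',.08),('start_mid',.06),('parts_tray',.035),('spare_center',.05),('oil_bottle',.09)]:
        for r in outline_of(n,t)[:3]:
            b=r['box']; print(t,round(r['confidence'],2),np.round(b),np.round(ray(c,b[:2],z)[0],3))
E
```

```text
top [ 0.35507209 -0.00907611  1.39011172]
fixture 0.92 [189. 376.  45.  96.] [0.216 0.31  0.012]
fixture 0.88 [442. 333.  48.  93.] [ 0.299 -0.277  0.012]
fixture 0.62 [317. 210.  48.  98.] [0.597 0.004 0.012]
housing_center 0.88 [313. 221.  22.  31.] [0.564 0.014 0.052]
start_left 0.52 [175. 157.  36.  35.] [0.718 0.326 0.08 ]
start_right 0.29 [235. 144.  30.  27.] [0.745 0.187 0.08 ]
start_right 0.18 [314. 210.  47. 101.] [0.586 0.01  0.08 ]
stop 0.47 [206. 211.  19.  20.] [0.591 0.256 0.08 ]
start_mid 0.78 [208. 230.  74.  72.] [0.55  0.256 0.06 ]
start_mid 0.65 [320. 125.  83.  11.] [ 0.791 -0.009  0.06 ]
parts_tray 0.81 [449. 227.  79.  64.] [ 0.541 -0.304  0.035]
spare_center 0.61 [235. 144.  29.  32.] [0.754 0.193 0.05 ]
spare_center 0.35 [205. 211.  16.  18.] [0.595 0.263 0.05 ]
oil_bottle 0.71 [393. 137.  20.  23.] [ 0.746 -0.176  0.09 ]
scene [ 1.2998564  -0.10522188  0.57487785]
fixture 0.72 [332. 266.  24.  26.] [0.526 0.023 0.012]
fixture 0.69 [200. 229.  56.  56.] [ 0.315 -0.276  0.012]
fixture 0.68 [417. 197.  56.  44.] [0.237 0.309 0.012]
housing_center 0.69 [334. 265.  22.  25.] [0.577 0.019 0.052]
stop 0.61 [454. 251.  18.  14.] [0.607 0.255 0.08 ]
start_mid 0.61 [450. 259.  80.  58.] [0.603 0.25  0.06 ]
parts_tray 0.67 [181. 284.  88.  66.] [ 0.57  -0.287  0.035]
parts_tray 0.26 [334. 292.  54.  74.] [0.642 0.008 0.035]
spare_center 0.7 [449. 335.  38.  38.] [0.799 0.174 0.05 ]
oil_bottle 0.97 [233. 348.  30.  54.] [ 0.814 -0.173  0.09 ]
```

```bash
python3 -c "
import cv2
a=cv2.imread('pics/top0.png')[90:290,150:500];cv2.imwrite('pics/topc.png',cv2.resize(a,(787,450),interpolation=cv2.INTER_CUBIC))"
```

```text
(no output)
```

View pics/topc.png

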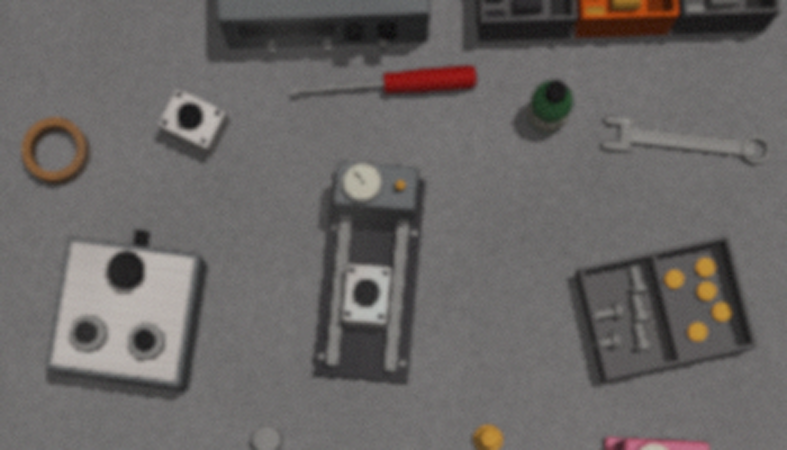

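View pics/scene0.png

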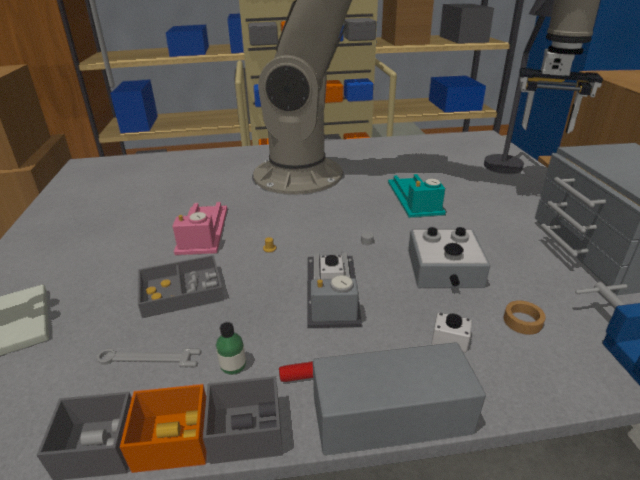

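The top crop shows the real fixture in the middle: housing at (367,295), head at the top. The control box is on the left, with start buttons at (87,332) and (146,340) and the stop at (126,270). The scene view agrees, and the pink and turquoise fixtures are decoys.

Run:
```python
from h import *
c=snap('top')
f=lambda p,z: ray(c,[[150+p[0]/2.249,90+p[1]/2.25]],z)[0]
L=[('cap',(367,293),.064),('bl',(314,375),.012),('br',(407,382),.012),('railL',(348,222),.028),('railLb',(333,365),.028),('railR',(403,224),.028),('railRb',(391,370),.028),('b1',(87,332),.084),('b2',(146,340),.084),('stop',(126,270),.086)]
P={}
for n,p,z in L: P[n]=f(p,z); print(n,np.round(P[n],4))
y=P['b1']-P['b2']; print('btn dist',np.linalg.norm(y),'yaw x',np.degrees(np.arctan2(-y[0],y[1])), 'mid',(P['b1']+P['b2'])/2)
for a,b in [('railL','railLb'),('railR','railRb')]:
    d=P[a]-P[b]; print(np.linalg.norm(d),np.degrees(np.arctan2(d[1],d[0])))
s=c['s']; print(s['tcp_pos'],s['orientation'],s['gripper_width'],s['wrist_force'],s['time_s'])
print(Ro.from_euler('xyz',s['orientation']).as_matrix().round(3))
w=snap('wrist'); print(np.array(w['hand_eye']).round(3),w['fx'])
```

```text
cap [0.5637 0.0124 0.064 ]
bl [0.4864 0.0714 0.012 ]
br [ 0.476  -0.0261  0.012 ]
railL [0.6457 0.0309 0.028 ]
railLb [0.4947 0.0505 0.028 ]
railR [ 0.6417 -0.0271  0.028 ]
railRb [ 0.4876 -0.0097  0.028 ]
b1 [0.5297 0.2946 0.084 ]
b2 [0.5198 0.2351 0.084 ]
stop [0.5913 0.2545 0.086 ]
btn dist 0.06025914796086781 yaw x -9.475197611903592 mid [0.52476912 0.26485089 0.084     ]
0.1523203260088785 -7.394811547487941
0.1550357274775461 -6.421879539418204
[0.2989217  0.60514977 0.20545293] [-3.14151112e+00 -2.81188405e-05  2.68278954e+00] 1.001387737033317 [-0.90252628  0.83271485 -1.0146144 ] 1.0
[[-0.897  0.443 -0.   ]
 [ 0.443  0.897 -0.   ]
 [ 0.    -0.    -1.   ]]
[[-0.001 -0.971 -0.24   0.07 ]
 [ 1.    -0.001  0.001  0.001]
 [-0.001 -0.24   0.971 -0.18 ]
 [ 0.     0.     0.     1.   ]] 417.89010172918756
```

Create go.py:
```python
import sys; from h import *
# go.py x y z yawOfToolY_deg
def go(x,y,z,a):
    s=sensors.state(); R=Ro.from_euler('xyz',s['orientation']).as_matrix()
    d=R.T@(np.array([x,y,z])-s['tcp_pos']); ty=np.degrees(np.arctan2(R[1,1],R[0,1]))
    print('t',s['time_s'],'pos',np.round(s['tcp_pos'],4),'toolY',round(ty,2),'F',np.round(s['wrist_force'],1),'-> shift',np.round(d,4),'spin',round(-(a-ty),2))
if __name__=='__main__': go(*map(float,sys.argv[1:]))
```

```text
(no output)
```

Emit:
{"op": "step_arm", "data": {"motion": [{"tx":-0.029,"ty":-0.029},{"tx":-0.058,"ty":-0.058},{"tx":-0.087,"ty":-0.087},{"tx":-0.116,"ty":-0.116},{"tx":-0.145,"ty":-0.145}], "grip": 0}}

```text
invalid input at $.motion[0]: expected keys tx, ty, tz, spin
```

Emit:
{"op": "step_arm", "data": {"motion": [{"tx":-0.029,"ty":-0.029},{"tx":-0.058,"ty":-0.058},{"tx":-0.087,"ty":-0.087},{"tx":-0.116,"ty":-0.116},{"tx":-0.145,"ty":-0.145}]}}

```text
invalid input at $.motion[0]: expected keys tx, ty, tz, spin
```

Emit:
{"op": "step_arm", "data": {"motion": [{"tx":-0.029,"ty":-0.029,"spin":-5},{"tx":-0.058,"ty":-0.058,"spin":-10},{"tx":-0.087,"ty":-0.087,"spin":-15},{"tx":-0.116,"ty":-0.116,"spin":-19.6},{"tx":-0.145,"ty":-0.145,"spin":-19.6}]}}

```text
invalid input at $.motion[0]: expected keys tx, ty, tz, spin
```

```bash
python3 go.py 0.503 0.019 0.15 83.3
```

```text
t 1.1 pos [0.2989 0.6052 0.2055] toolY 63.71 F [ 0.4  0.1 -0.4] -> shift [-0.4426 -0.4352  0.0555] spin -19.59
```

Emit:
{"op": "step_arm", "data": {"motion": [{"tx":-0.029,"ty":-0.029,"tz":0,"spin":0},{"tx":-0.058,"ty":-0.058,"tz":0,"spin":0},{"tx":-0.087,"ty":-0.087,"tz":0,"spin":0},{"tx":-0.116,"ty":-0.116,"tz":0,"spin":0},{"tx":-0.145,"ty":-0.145,"tz":0,"spin":0}], "grip": 0}}

```text
time_s: 1.52
tcp_pos: [0.365, 0.4091, 0.2055]
orientation: [3.141, -0.0, 2.683]
wrist_force: [0.2, 0.1, 0.8]
gripper_width: 0.682
grasp_force: 0.0
```

Emit:
{"op": "step_arm", "data": {"motion": [{"tx":-0.029,"ty":-0.029,"tz":0,"spin":0},{"tx":-0.058,"ty":-0.058,"tz":0,"spin":0},{"tx":-0.087,"ty":-0.087,"tz":0,"spin":0},{"tx":-0.116,"ty":-0.116,"tz":0,"spin":0},{"tx":-0.145,"ty":-0.145,"tz":0,"spin":0}]}}

```text
time_s: 1.93
tcp_pos: [0.4307, 0.2148, 0.2058]
orientation: [3.141, 0.0, 2.683]
wrist_force: [1.7, 0.6, 0.4]
gripper_width: 0.329
grasp_force: 0.0
```

Emit:
{"op": "step_arm", "data": {"motion": [{"tx":-0.029,"ty":-0.029,"tz":0,"spin":-5},{"tx":-0.058,"ty":-0.058,"tz":0,"spin":-10},{"tx":-0.087,"ty":-0.087,"tz":0,"spin":-15},{"tx":-0.116,"ty":-0.116,"tz":0,"spin":-19.6},{"tx":-0.145,"ty":-0.145,"tz":0,"spin":-19.6}]}}

```text
time_s: 2.35
tcp_pos: [0.4964, 0.0213, 0.2059]
orientation: [3.141, 0.001, 3.031]
wrist_force: [1.1, 1.5, -1.0]
gripper_width: 0.009
grasp_force: 0.0
```

```bash
python3 go.py 0.503 0.019 0.15 83.3
```

```text
t 2.35 pos [0.4964 0.0213 0.2059] toolY 83.66 F [ 1.1  1.5 -1. ] -> shift [-0.0068 -0.0016  0.0559] spin 0.36
```

Run:
```python
from h import *
c=snap('wrist','pics/w1.png')
for t,z in [('housing_center',.052),('fixture',.012)]:
    for r in outline_of('wrist',t)[:2]:
        b=r['box'];print(t,round(r['confidence'],2),np.round(b),np.round(ray(c,b[:2],z)[0],4))
```

```text
housing_center 0.66 [316. 305.  58.  80.] [0.5588 0.0154 0.052 ]
fixture 0.96 [318. 334. 112. 254.] [0.605  0.0121 0.012 ]
fixture 0.83 [ 16.  83.  32. 166.] [ 0.3462 -0.2183  0.012 ]
```

View pics/w1.png

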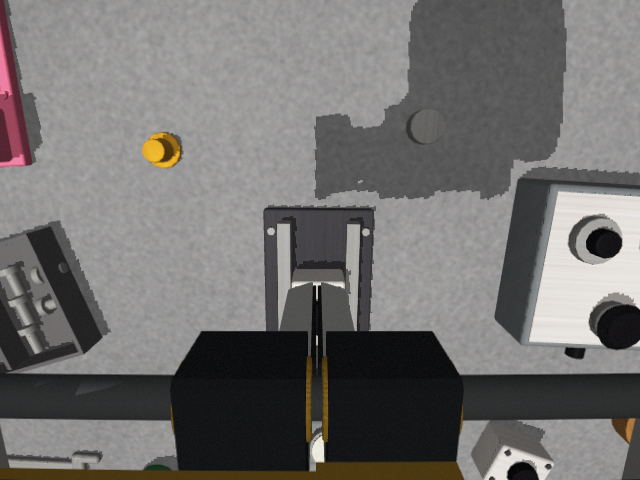

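The wrist view looks back along the channel. Plate rear corners are at (264,209) and (374,209), the rails' rear ends at about (284,224) and (353,224), and the housing's rear top edge at about row 282, columns 293–345.

Run:
```python
from h import *
c=snap('wrist')
P=lambda p,z: ray(c,[p],z)[0]
A,B=P((264,209),.012),P((374,209),.012); print(A,B,np.linalg.norm(A-B),np.degrees(np.arctan2((B-A)[1],(B-A)[0])))
r1,r2=P((284,224),.028),P((353,224),.028); print('rails mid',(r1+r2)/2,np.linalg.norm(r1-r2))
h1,h2=P((293,282),.052),P((345,282),.052); print('rear top',h1,h2,(h1+h2)/2,np.linalg.norm(h1-h2))
m=(A+B)/2
for yaw in (-6,-6.5,-7):
    u=np.array([np.cos(np.radians(yaw)),np.sin(np.radians(yaw))]); n=np.array([-u[1],u[0]])
    o=m[:2]+.12*u; q=((h1+h2)/2)[:2]-o
    print(yaw,'origin',o,'rear s,lat',q@u,q@n,'home push TCP (finger half 8mm)',o+u*(.05-.06-.008), 'top cap s,lat',(np.array([.5637,.0124])-o)@u,(np.array([.5637,.0124])-o)@n)
```

```text
[ 0.47726744 -0.02403954  0.012     ] [0.48941262 0.07427645 0.012     ] 0.0990633102881376 82.95780876205282
rails mid [0.49393812 0.02327443 0.028     ] 0.05997557881622927
rear top [ 0.53592235 -0.00355617  0.052     ] [0.54128273 0.0397602  0.052     ] [0.53860254 0.01810202 0.052     ] 0.043646784230295825
-6 origin [0.60268266 0.01257504] rear s,lat -0.06430680634379857 -0.0012014962202929788 home push TCP (finger half 8mm) [0.58478126 0.01445655] top cap s,lat -0.038750808174609346 -0.004248878892253162
-6.5 origin [0.60256865 0.01153407] rear s,lat -0.06429844207054188 -0.0007154418395398348 home push TCP (finger half 8mm) [0.58468436 0.01357173] top cap s,lat -0.038716823902390986 -0.0035396931512857626
-7 origin [0.60244557 0.01049414] rear s,lat -0.06429431968657899 -0.00022933297512067808 home push TCP (finger half 8mm) [0.58457974 0.01268778] top cap s,lat -0.03868902965873321 -0.002830237848980428
```

```bash
python3 go.py 0.503 0.0227 0.04 83
```

```text
t 2.55 pos [0.4962 0.0222 0.2055] toolY 83.15 F [-0.1  0.8  0.1] -> shift [-0.0067  0.0013  0.1655] spin 0.15
```

Emit:
{"op": "step_arm", "data": {"motion": [{"tx":-0.0067,"ty":0.0013,"tz":0.035,"spin":0.15},{"tx":-0.0067,"ty":0.0013,"tz":0.07,"spin":0.15},{"tx":-0.0067,"ty":0.0013,"tz":0.105,"spin":0.15},{"tx":-0.0067,"ty":0.0013,"tz":0.14,"spin":0.15},{"tx":-0.0067,"ty":0.0013,"tz":0.165,"spin":0.15}]}}

```text
time_s: 2.97
tcp_pos: [0.5015, 0.0252, 0.0379]
orientation: [-3.141, -0.002, 3.024]
wrist_force: [0.3, 0.0, -0.5]
gripper_width: 0.005
grasp_force: 0.0
```

Emit:
{"op": "step_arm", "data": {"motion": [{"tx":-0.006,"ty":0,"tz":0,"spin":0},{"tx":-0.012,"ty":0,"tz":0,"spin":0},{"tx":-0.018,"ty":0,"tz":0,"spin":0},{"tx":-0.024,"ty":0,"tz":0,"spin":0},{"tx":-0.03,"ty":0,"tz":0,"spin":0}]}}

```text
time_s: 3.38
tcp_pos: [0.5343, 0.0204, 0.0421]
orientation: [3.141, 0.002, 3.022]
wrist_force: [-1.7, 0.3, 1.2]
gripper_width: 0.006
grasp_force: 0.8
```

```bash
python3 go.py 0.5836 0.0127 0.04 83
```

```text
t 3.3833 pos [0.5343 0.0204 0.0421] toolY 83.17 F [-1.7  0.3  1.2] -> shift [-0.0499 -0.0018  0.0022] spin 0.17
```

Emit:
{"op": "step_arm", "data": {"motion": [{"tx":-0.005,"ty":0,"tz":0,"spin":0},{"tx":-0.01,"ty":0,"tz":0,"spin":0},{"tx":-0.015,"ty":0,"tz":0,"spin":0},{"tx":-0.02,"ty":0,"tz":0,"spin":0},{"tx":-0.025,"ty":0,"tz":0,"spin":0}]}}

```text
time_s: 3.8
tcp_pos: [0.5579, 0.017, 0.0405]
orientation: [-3.142, -0.0, 3.022]
wrist_force: [-1.7, 0.4, 0.7]
gripper_width: 0.006
grasp_force: 0.8
```

Emit:
{"op": "step_arm", "data": {"motion": [{"tx":-0.004,"ty":0,"tz":0,"spin":0},{"tx":-0.008,"ty":0,"tz":0,"spin":0},{"tx":-0.012,"ty":0,"tz":0,"spin":0},{"tx":-0.015,"ty":0,"tz":0,"spin":0},{"tx":-0.017,"ty":0,"tz":0,"spin":0}]}}

```text
time_s: 4.22
tcp_pos: [0.5747, 0.015, 0.0404]
orientation: [-3.141, 0.0, 3.022]
wrist_force: [-0.8, 0.3, 0.7]
gripper_width: 0.004
grasp_force: 0.8
```

```bash
python3 go.py 0.5836 0.0127 0.04 83
```

```text
t 4.2167 pos [0.5747 0.015  0.0404] toolY 83.16 F [-0.8  0.3  0.7] -> shift [-0.0091 -0.0012  0.0004] spin 0.16
```

Emit:
{"op": "step_arm", "data": {"motion": [{"tx":-0.001,"ty":0,"tz":0,"spin":0},{"tx":-0.002,"ty":0,"tz":0,"spin":0},{"tx":-0.003,"ty":0,"tz":0,"spin":0},{"tx":-0.004,"ty":0,"tz":0,"spin":0},{"tx":-0.005,"ty":0,"tz":0,"spin":0}]}}

```text
time_s: 4.63
tcp_pos: [0.5793, 0.0145, 0.0405]
orientation: [-3.142, 0.0, 3.022]
wrist_force: [-0.9, -0.3, -0.6]
gripper_width: 0.003
grasp_force: 0.4
```

Emit:
{"op": "step_arm", "data": {"motion": [{"tx":-0.001,"ty":0,"tz":0,"spin":0},{"tx":-0.002,"ty":0,"tz":0,"spin":0},{"tx":-0.003,"ty":0,"tz":0,"spin":0}]}}

```text
time_s: 4.88
tcp_pos: [0.5824, 0.0141, 0.0405]
orientation: [-3.142, 0.0, 3.022]
wrist_force: [-1.2, -0.0, -0.2]
gripper_width: 0.007
grasp_force: 0.4
```

Emit:
{"op": "step_arm", "data": {"motion": [{"tx":-0.001,"ty":0,"tz":0,"spin":0},{"tx":-0.002,"ty":0,"tz":0,"spin":0},{"tx":-0.002,"ty":0,"tz":0,"spin":0}]}}

```text
time_s: 5.13
tcp_pos: [0.5832, 0.014, 0.0403]
orientation: [-3.142, -0.002, 3.022]
wrist_force: [-7.5, 1.4, 5.3]
gripper_width: 0.008
grasp_force: 3.7
```

Emit:
{"op": "step_arm", "data": {"motion": [{"tx":-0.001,"ty":0,"tz":0,"spin":0},{"tx":-0.002,"ty":0,"tz":0,"spin":0},{"tx":-0.002,"ty":0,"tz":0,"spin":0}]}}

```text
time_s: 5.38
tcp_pos: [0.5833, 0.014, 0.04]
orientation: [-3.141, -0.006, 3.022]
wrist_force: [-17.1, 3.6, 12.9]
gripper_width: 0.005
grasp_force: 9.0
```

Run:
```python
from h import *
c=snap('scene'); print(c['s']['tcp_pos'],c['s']['wrist_force'])
u,v=map(int,proj(c,[[.58,.013,.05]])[0])
cv2.imwrite('pics/s2.png',cv2.resize(c['frame'][v-70:v+70,u-90:u+90,::-1],None,fx=4,fy=4,interpolation=cv2.INTER_CUBIC))
```

```text
[0.58330177 0.01396794 0.0399929 ] [-17.10287499   3.58849236  12.93348587]
```

View pics/s2.png

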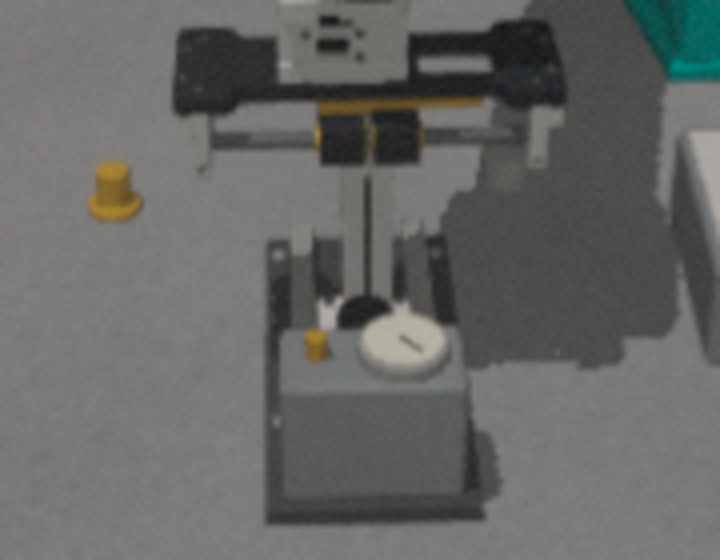

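The housing stopped at the predicted home position (TCP 0.583) and the push force rose to 17 N. The picture at (365,310) shows the cap tight against the head. Next I back off, rise and go to the box.

Emit:
{"op": "step_arm", "data": {"motion": [{"tx":0.004,"ty":0,"tz":0,"spin":0},{"tx":0.012,"ty":0,"tz":0,"spin":0},{"tx":0.025,"ty":0,"tz":0,"spin":0},{"tx":0.035,"ty":0,"tz":-0.03,"spin":0},{"tx":0.035,"ty":0,"tz":-0.07,"spin":0}]}}

```text
time_s: 5.85
tcp_pos: [0.5476, 0.0176, 0.1086]
orientation: [-3.139, -0.006, 3.022]
wrist_force: [1.3, 0.6, 1.3]
gripper_width: 0.002
grasp_force: 0.0
```

Emit:
{"op": "step_arm", "data": {"motion": [{"tx":0,"ty":0,"tz":-0.04,"spin":0},{"tx":0,"ty":0,"tz":-0.08,"spin":0},{"tx":0,"ty":0,"tz":-0.09,"spin":0},{"tx":0,"ty":0.03,"tz":-0.09,"spin":0},{"tx":0,"ty":0.06,"tz":-0.09,"spin":0}], "grip": 0.505}}

```text
time_s: 6.27
tcp_pos: [0.5593, 0.0769, 0.2021]
orientation: [3.14, 0.003, 3.019]
wrist_force: [0.4, -0.2, -0.4]
gripper_width: 0.324
grasp_force: 0.0
```

```bash
python3 go.py 0.5248 0.2649 0.2 80.5
```

```text
t 6.2667 pos [0.5593 0.0769 0.2021] toolY 82.97 F [ 0.4 -0.2 -0.4] -> shift [0.0573 0.1823 0.0022] spin 2.47
```

Emit:
{"op": "step_arm", "data": {"motion": [{"tx":0,"ty":0.036,"tz":0,"spin":0.5},{"tx":0.001,"ty":0.072,"tz":0,"spin":1},{"tx":0.004,"ty":0.108,"tz":0,"spin":1.5},{"tx":0.006,"ty":0.144,"tz":0,"spin":2},{"tx":0.007,"ty":0.18,"tz":0,"spin":2.5}]}}

```text
time_s: 6.68
tcp_pos: [0.5728, 0.2588, 0.2005]
orientation: [3.141, 0.0, 2.978]
wrist_force: [0.5, -0.2, 0.1]
gripper_width: 0.508
grasp_force: 0.0
```

Run:
```python
from h import *
c=snap('wrist','pics/w2.png')
print(c['s']['tcp_pos'],c['s']['gripper_width'],proj(c,[[.5297,.2946,.084],[.5198,.2351,.084],[.5913,.2545,.086]]))
for t,z in [('start_left',.084),('start_right',.084),('stop',.086),('start_mid',.06)]:
    for r in outline_of('wrist',t)[:2]:
        b=r['box'];print(t,round(r['confidence'],2),np.round(b),np.round(ray(c,b[:2],z)[0],4))
```

```text
[0.57279    0.25879048 0.20048885] 0.5082165089888069 [[355.17693778 176.49061179]
 [269.19735998 176.43597151]
 [313.28602612 269.33856563]]
start_left 0.95 [364. 179.  34.  30.] [0.5325 0.3005 0.084 ]
start_left 0.22 [324. 216. 188. 196.] [0.5541 0.2682 0.084 ]
start_right 0.8 [282. 178.  30.  28.] [0.5224 0.2435 0.084 ]
stop 0.65 [322. 270.  58.  50.] [0.5929 0.2608 0.086 ]
start_mid 0.91 [322. 216. 190. 194.] [0.5575 0.2668 0.06  ]
```

View pics/w2.png

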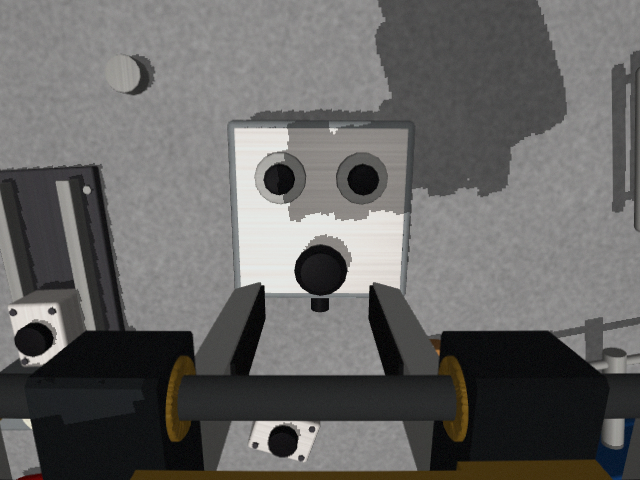

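The caps are at about (279,179) and (363,179), the stop at (321,270), and the fingers straddle the view. I'll re-measure from the dark blobs now that the arm is at rest.

Run:
```python
from h import *
c=snap('wrist')
g=c['frame'].max(2); R={}
for n,(u,v),w,z in [('R',(279,179),22,.084),('L',(363,179),22,.084),('S',(321,268),30,.086)]:
    m=(g[v-w:v+w,u-w:u+w]<50).astype(np.uint8)
    k,lab,st,ce=cv2.connectedComponentsWithStats(m); i=1+np.argmax(st[1:,4]); p=ce[i]+[u-w,v-w]
    R[n]=ray(c,[p],z)[0]; print(n,p.round(1),st[i],R[n].round(4), ray(c,[p],.080)[0].round(4))
y=R['L']-R['R'];m=(R['L']+R['R'])/2;x=R['S']-m
print('dist',np.linalg.norm(y),'yaw',np.degrees(np.arctan2(-y[0],y[1])),'mid',m,'stop d',np.linalg.norm(x),np.degrees(np.arctan2(x[1],x[0])))
import go; go.go(m[0],m[1],.1,np.degrees(np.arctan2(y[1],y[0])))
t=snap('top'); print(proj(t,[R['L'],R['R'],R['S']]).round(1))
```

```text
R [282.7 178. ] [ 10   6  32  31 745] [0.5226 0.2416 0.084 ] [0.5229 0.2412 0.08  ]
L [366.4 178.4] [ 10   6  32  32 766] [0.5324 0.2995 0.084 ] [0.5328 0.2999 0.08  ]
S [323.7 269.1] [   7    6   53   51 2032] [0.5925 0.2595 0.086 ] [0.5943 0.2593 0.08  ]
dist 0.05870685022385399 yaw -9.593475634512014 mid [0.52753861 0.27053163 0.084     ] stop d 0.06591960521156211 -9.678321427041089
t 6.9833 pos [0.5732 0.2556 0.2004] toolY 80.59 F [-0.5  0.1  0.8] -> shift [0.0476 0.0073 0.1004] spin 0.19
[[186.5 236.4]
 [212.1 240. ]
 [203.9 209.6]]
```

Emit:
{"op": "step_arm", "data": {"motion": [{"tx":0.016,"ty":0.002,"tz":0.02,"spin":0.2},{"tx":0.032,"ty":0.004,"tz":0.045,"spin":0.2},{"tx":0.048,"ty":0.0055,"tz":0.07,"spin":0.2},{"tx":0.048,"ty":0.0055,"tz":0.095,"spin":0.2},{"tx":0.048,"ty":0.0055,"tz":0.102,"spin":0.2}]}}

```text
time_s: 7.45
tcp_pos: [0.5248, 0.2686, 0.0958]
orientation: [-3.139, -0.003, 2.975]
wrist_force: [-0.2, -0.8, 0.1]
gripper_width: 0.504
grasp_force: 0.0
```

Emit:
{"op": "step_arm", "data": {"motion": [{"tx":0,"ty":0,"tz":0,"spin":0},{"tx":0,"ty":0,"tz":0,"spin":0}]}}

```text
time_s: 7.62
tcp_pos: [0.5277, 0.2694, 0.0994]
orientation: [3.142, 0.001, 2.974]
wrist_force: [0.2, 0.5, 0.9]
gripper_width: 0.502
grasp_force: 0.0
```

Run:
```python
from h import *
w=snap('wrist'); s=snap('scene')
print(w['s']['tcp_pos'],w['s']['gripper_width'])
a=w['frame'][130:430,170:470]
u,v=map(int,proj(s,[[.53,.268,.08]])[0]); print(u,v)
b=s['frame'][v-35:v+40,u-37:u+38]
cv2.imwrite('pics/c3.png',np.hstack([cv2.resize(a,(400,400)),cv2.resize(b,(400,400),interpolation=cv2.INTER_CUBIC)])[:,:,::-1])
```

```text
[0.52765297 0.26936321 0.09935472] 0.5018964609597614
445 230
```

View pics/c3.png

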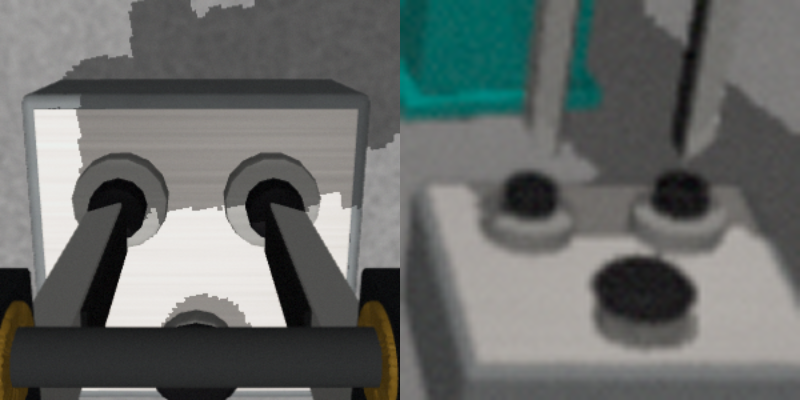

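Both fingertips are above the caps, but the scene half shows tips at about (545,150) and (690,150) against caps at (530,180) and (681,180). I'll work out the remaining offset by projection.

Run:
```python
from h import *
w=snap('wrist'); s=snap('scene'); t=snap('top'); p=np.array(w['s']['tcp_pos']); R=Ro.from_euler('xyz',w['s']['orientation']).as_matrix()
a=-R[:,1]*0+R[:,1]; print(p,a)
S=lambda X:((proj(s,X)-[445-37,230-35])*400/75).round(0).tolist()
W=lambda X:((proj(w,X)-[170,130])*400/300).round(0).tolist()
tips=[p-a*.03,p+a*.03]; low=[q*[1,1,0]+[0,0,.084] for q in tips]
print('scene tips',S(tips),'landing',S(low)); print('wrist tips',W(tips),'land',W(low), 'inner/outer',W([p-a*.0238,p-a*.0363,p+a*.0238,p+a*.0363]))
print('collar top z.072 landing', W([q*[1,1,0]+[0,0,.072] for q in low]))
# direct cap tops in scene
g=s['frame'].max(2)
for (u,v) in [(408+530/5.333,195+185/5.333),(408+681/5.333,195+185/5.333)]: print(ray(s,[(u,v)],.084)[0].round(4))
```

```text
[0.52803048 0.26998352 0.09999836] [0.16689362 0.98597401 0.00133332]
scene tips [[135.0, 145.0], [287.0, 145.0]] landing [[130.0, 180.0], [281.0, 180.0]]
wrist tips [[105.0, 229.0], [280.0, 229.0]] land [[112.0, 213.0], [273.0, 213.0]] inner/outer [[123.0, 229.0], [87.0, 229.0], [262.0, 229.0], [298.0, 229.0]]
collar top z.072 landing [[116.0, 203.0], [269.0, 203.0]]
[0.5526 0.3958 0.084 ]
[0.5623 0.4553 0.084 ]
```

Emit:
{"op": "step_arm", "data": {"motion": [{"tx":0,"ty":-0.0015,"tz":0.008,"spin":0},{"tx":0,"ty":-0.0015,"tz":0.013,"spin":0},{"tx":0,"ty":-0.0015,"tz":0.013,"spin":0}]}}

```text
time_s: 8.12
tcp_pos: [0.526, 0.2684, 0.0844]
orientation: [-3.141, -0.001, 2.975]
wrist_force: [-1.6, -0.7, 0.9]
gripper_width: 0.501
grasp_force: 0.8
```

Emit:
{"op": "step_arm", "data": {"motion": [{"tx":0,"ty":0,"tz":0.004,"spin":0},{"tx":0,"ty":0,"tz":0.008,"spin":0},{"tx":0,"ty":0,"tz":0.011,"spin":0},{"tx":0,"ty":0,"tz":0.0135,"spin":0},{"tx":0,"ty":0,"tz":0.0135,"spin":0}]}}

```text
time_s: 8.53
tcp_pos: [0.5268, 0.2686, 0.0753]
orientation: [3.14, -0.0, 2.974]
wrist_force: [-22.0, -11.8, 68.7]
gripper_width: 0.499
grasp_force: 34.1
```

Emit:
{"op": "step_arm", "data": {"motion": [{"tx":0,"ty":0,"tz":-0.001,"spin":0},{"tx":0,"ty":0,"tz":-0.001,"spin":0}]}}

```text
time_s: 8.7
tcp_pos: [0.5267, 0.2686, 0.0756]
orientation: [3.14, 0.0, 2.975]
wrist_force: [-16.6, -10.0, 54.4]
gripper_width: 0.506
grasp_force: 26.9
```

Run:
```python
from h import *
s=snap('scene')
st=s['s']; print(st['tcp_pos'],st['wrist_force'],st['torque'])
b=s['frame'][195:270,408:483]; w=snap('wrist')['frame'][130:430,170:470]
cv2.imwrite('pics/c4.png',np.hstack([cv2.resize(w,(400,400)),cv2.resize(b,(400,400),interpolation=cv2.INTER_CUBIC)])[:,:,::-1])
```

```text
[0.52670708 0.26864168 0.07556693] [-16.61941306  -9.97003801  54.39324862] [-2.40858094e+00  4.20940462e+00  2.75167750e-03]
```

View pics/c4.png

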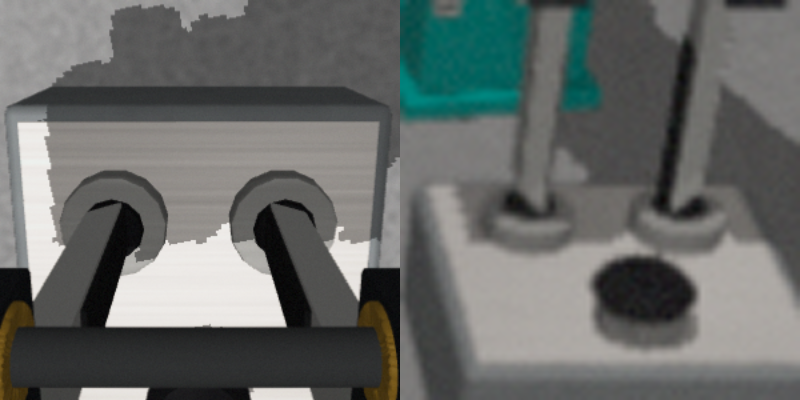

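Both tips are on their caps and both caps are down in their collars. I'll ease off slightly and hold.

Emit:
{"op": "step_arm", "data": {"motion": [{"tx":0,"ty":0,"tz":-0.0007,"spin":0},{"tx":0,"ty":0,"tz":-0.0007,"spin":0},{"tx":0,"ty":0,"tz":-0.0007,"spin":0},{"tx":0,"ty":0,"tz":-0.0007,"spin":0},{"tx":0,"ty":0,"tz":-0.0007,"spin":0}]}}

```text
time_s: 9.22
tcp_pos: [0.5267, 0.2686, 0.0757]
orientation: [3.141, -0.0, 2.975]
wrist_force: [-14.6, -8.1, 44.1]
gripper_width: 0.506
grasp_force: 21.9
```

Emit:
{"op": "step_arm", "data": {"motion": [{"tx":0,"ty":0,"tz":0,"spin":0},{"tx":0,"ty":0,"tz":0,"spin":0},{"tx":0,"ty":0,"tz":0,"spin":0},{"tx":0,"ty":0,"tz":0,"spin":0},{"tx":0,"ty":0,"tz":0,"spin":0}]}}

```text
time_s: 9.63
tcp_pos: [0.5267, 0.2686, 0.0757]
orientation: [3.141, 0.0, 2.975]
wrist_force: [-13.7, -6.8, 43.4]
gripper_width: 0.506
grasp_force: 21.9
```

Emit:
{"op": "step_arm", "data": {"motion": [{"tx":0,"ty":0,"tz":0,"spin":0},{"tx":0,"ty":0,"tz":0,"spin":0},{"tx":0,"ty":0,"tz":0,"spin":0},{"tx":0,"ty":0,"tz":0,"spin":0},{"tx":0,"ty":0,"tz":0,"spin":0}]}}

```text
time_s: 10.05
tcp_pos: [0.5266, 0.2686, 0.0757]
orientation: [3.141, -0.0, 2.975]
wrist_force: [-14.2, -7.6, 43.4]
gripper_width: 0.508
grasp_force: 21.9
```

Emit:
{"op": "step_arm", "data": {"motion": [{"tx":0,"ty":0,"tz":0,"spin":0},{"tx":0,"ty":0,"tz":0,"spin":0},{"tx":0,"ty":0,"tz":0,"spin":0},{"tx":0,"ty":0,"tz":0,"spin":0},{"tx":0,"ty":0,"tz":0,"spin":0}]}}

```text
time_s: 10.47
tcp_pos: [0.5267, 0.2686, 0.0757]
orientation: [3.141, 0.0, 2.975]
wrist_force: [-13.6, -7.8, 43.8]
gripper_width: 0.504
grasp_force: 21.9
```

Emit:
{"op": "step_arm", "data": {"motion": [{"tx":0,"ty":0,"tz":0,"spin":0},{"tx":0,"ty":0,"tz":0,"spin":0},{"tx":0,"ty":0,"tz":0,"spin":0},{"tx":0,"ty":0,"tz":0,"spin":0},{"tx":0,"ty":0,"tz":0,"spin":0}]}}

```text
time_s: 10.88
tcp_pos: [0.5266, 0.2686, 0.0757]
orientation: [3.141, -0.0, 2.975]
wrist_force: [-13.7, -7.5, 43.4]
gripper_width: 0.505
grasp_force: 21.9
```

Emit:
{"op": "step_arm", "data": {"motion": [{"tx":0,"ty":0,"tz":0,"spin":0},{"tx":0,"ty":0,"tz":0,"spin":0},{"tx":0,"ty":0,"tz":0,"spin":0},{"tx":0,"ty":0,"tz":0,"spin":0},{"tx":0,"ty":0,"tz":0,"spin":0}]}}

```text
time_s: 11.3
tcp_pos: [0.5266, 0.2686, 0.0757]
orientation: [3.141, -0.0, 2.975]
wrist_force: [-13.8, -7.3, 43.5]
gripper_width: 0.504
grasp_force: 21.9
```

Emit:
{"op": "step_arm", "data": {"motion": [{"tx":0,"ty":0,"tz":0,"spin":0},{"tx":0,"ty":0,"tz":0,"spin":0},{"tx":0,"ty":0,"tz":0,"spin":0},{"tx":0,"ty":0,"tz":0,"spin":0},{"tx":0,"ty":0,"tz":0,"spin":0}]}}

```text
time_s: 11.72
tcp_pos: [0.5266, 0.2686, 0.0757]
orientation: [3.141, -0.0, 2.975]
wrist_force: [-14.4, -7.8, 43.4]
gripper_width: 0.506
grasp_force: 21.9
```

Emit:
{"op": "step_arm", "data": {"motion": [{"tx":0,"ty":0,"tz":-0.006,"spin":0},{"tx":0,"ty":0,"tz":-0.015,"spin":0},{"tx":0,"ty":0,"tz":-0.04,"spin":0},{"tx":0,"ty":0,"tz":-0.075,"spin":0},{"tx":0,"ty":0,"tz":-0.11,"spin":0}]}}

```text
time_s: 12.13
tcp_pos: [0.5258, 0.2682, 0.1842]
orientation: [-3.14, -0.001, 2.975]
wrist_force: [0.3, 0.6, 0.6]
gripper_width: 0.505
grasp_force: 0.0
```

Emit:
{"op": "step_arm", "data": {"motion": [{"tx":0,"ty":0.035,"tz":-0.02,"spin":0},{"tx":0,"ty":0.07,"tz":-0.03,"spin":0},{"tx":0,"ty":0.105,"tz":-0.03,"spin":0},{"tx":0,"ty":0.14,"tz":-0.03,"spin":0},{"tx":0,"ty":0.14,"tz":-0.03,"spin":0}]}}

```text
time_s: 12.55
tcp_pos: [0.548, 0.4143, 0.2127]
orientation: [3.14, -0.001, 2.982]
wrist_force: [-2.2, 0.2, -0.8]
gripper_width: 0.505
grasp_force: 0.0
```

Run:
```python
from h import *
t=snap('top'); s=snap('scene'); print(t['s']['tcp_pos'],t['s']['wrist_force'])
a=cv2.resize(t['frame'][150:270,165:345],(600,400),interpolation=cv2.INTER_CUBIC); b=cv2.resize(s['frame'][220:320,300:500],(600,300)[:2],interpolation=cv2.INTER_CUBIC)[:200]
cv2.imwrite('pics/end.png',np.vstack([a,b])[:,:,::-1])
```

```text
[0.54800976 0.41428215 0.21272372] [-2.18313234  0.17144171 -0.78412875]
```

View pics/end.png

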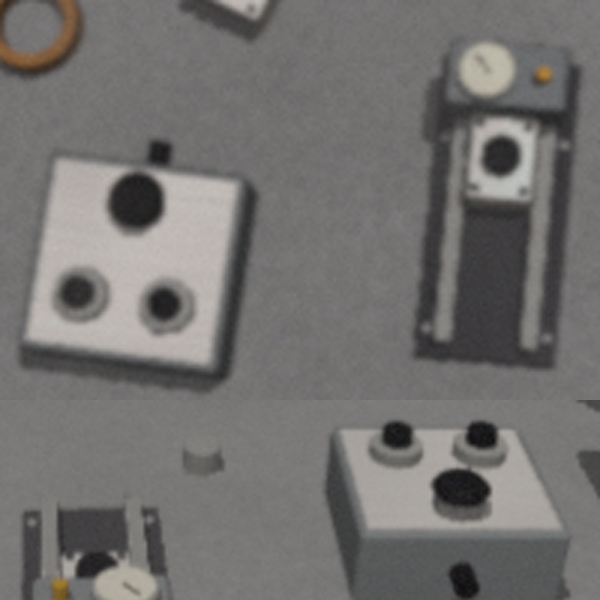

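The housing sits against the head at (500,160), both start buttons are back up at (398,435) and (482,435), and the arm is clear.

```bash
python3 -c "
from workcell import env
print(env.close_job())"
```

```text
the job is handed in; nothing more can be done
None
```

The housing was pushed home against the end stop, both start buttons were pressed together, held down for about 3 s and let up again, and the job was handed in at about 12.6 s; no verdict came back, and the press briefly reached about 70 N at the wrist (limit 120 N).

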